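# Run the marking station: carriage home, then the spring-return start key

### The job

Mark the steel flange: gently push the orange paddle so that the carriage carries the flange fully home under the marking head, with the flange still standing in its place on it. Only then turn the green start key clockwise (seen from above) to its stop, hold it there for about a second, and let go so that it springs all the way back. Do not force the paddle or the key (30 N at most), and leave the black air key and the other things on the bench alone.

Things in the scene. Friction and masses are not known exactly. Their poses are not given: they have to be found in the camera images.
- station: Marking station, fixed to the bench: grey bed 310 x 150 x 20 mm with two steel rails, a light-grey column at its far (+x) end and an arm that holds a dark marking head. Origin on the bench surface, bed from x = -140 to +170 mm, y = +-75 mm; +x is the way the carriage slides in. Column: x = 122 to 168 mm, up to 270 mm. Arm: x = 17 to 132 mm, y = +-35 mm, z = 220 to 270 mm. Head: 48 mm round at x = 40 mm, from z = 165 mm up, with a 10 mm stylus down to 135 mm.
- carriage (a joint): Carriage travel in m along the station's +x: 0 = fully out, 0.100 = fully home against its rubber-faced end stop (gives about a millimetre or two when pushed hard); starts between 0 and 0.030. Friction 2 N, damping 6 N s/m; it stays where it is left. Its aluminium plate (110 mm along x, 120 mm along y, top 50 mm above the bench) has its centre at station x = -60 mm + travel.
- push_face (a point): Centre of the near (-x) face, 85 mm above the bench, of the orange paddle: an upright plate on the carriage, on the robot's side of it, for pushing, 12 mm thick (x), 90 mm wide (y), from 30 to 102 mm above the bench; the face is at station x = -176 mm + travel. Axes as the station's: push along +x. Between paddle and carriage plate is only a 20 mm wide stem.
- flange: Loose steel flange standing on the carriage plate, 0.7 kg or so: foot 80 mm diameter, 18 mm thick, stepped boss above it, 70 mm tall in all. Origin at the centre of its underside, z up. It rides along by friction only.
- mark (a point): Point under the marking head at the height of the carriage plate's top, where the flange's centre belongs.
- start_box: Fixed grey switch box 120 x 120 x 50 mm with the green key on it and a small green lamp. Origin on the bench under its middle, which is the key's axis; z up.
- start_key (a joint): Turn of the green start key in rad: 0 = at rest, grows clockwise seen from above, buffered stop at 1.2 (gives a few hundredths of a radian when pushed hard). Spring return: 0.09 N m at rest, 0.27 N m at the stop (about 5.4 N at 50 mm from the axis). Springs back by itself in about half a second when free.
- start_wing (a point): Wing (bar handle) of the green start key: 130 mm long, 16 mm wide, 26 mm tall, with a 34 mm round middle, turning about its own centre. Origin on the turning axis at the bar's underside, 70 mm above the bench (top at 96 mm; 20 mm of air between bar and box, except under the 40 mm round hub). x axis along the bar, turns with the key; it equals the box's x axis at rest.
- air_box: Fixed grey switch box just like the start box but with a black key and a white lamp, not to be used. Origin on the bench under its middle. The two boxes change places.
- air_key (a joint): Turn of the black air key in rad, 0 at rest; same build as the start key. Leave alone.
- holder: Bystander: steel tool holder standing on the bench, 62 mm diameter, 85 mm tall. Origin under its centre.
- bin: Bystander: open blue plastic bin 150 x 110 x 60 mm. Origin under its centre.
- wrench: Bystander: wrench 170 mm long lying flat on the bench. Origin about its middle.
Things that resemble listed ones, but are neither listed nor needed, are in the scene too. What is shaped like the flange but purple or red is not meant.

How it is judged (in metres and radians):
On the way, in this order (a step that is already met when the one before it is completed fails the run):
1. the carriage is home with the flange under the head (value of joint carriage above 0.096 m and horizontal distance between flange and mark below 0.035 m and angle between flange's own z axis and vertical below 0.1 rad and height (world z) of flange between 0.045 and 0.058 m), for 0.2 s.
2. the start key is held at its stop (all of step 1 and value of joint start_key above 1.12 rad), for 0.8 s.
At the end, for the whole second after the job is handed in: Carriage home (travel over 96 mm of 100), flange upright (within 0.1 rad) on the plate and at rest, its centre within 35 mm of the mark in plan; green key back at rest (under 0.08 rad) after having been held within 0.08 rad of its stop for 0.8 s with the carriage home; black key at rest (all of step 1 and value of joint each of start_key, air_key below 0.08 rad and velocity of joint start_key below 0.1 rad/s and linear speed of flange below 0.02 m/s); the robot touches nothing.
It fails at once if the start key is turned (over 0.3 rad) while the carriage is not home (travel under 94 mm) (value of joint start_key above 0.3 rad and value of joint carriage below 0.094 m).
It fails at once if the flange tips by more than 0.25 rad (angle between flange's own z axis and vertical above 0.25 rad).
It fails at once if the carriage (with its paddle) or the start key is pushed or squeezed with more than 30 N ((contact force between carriage and the fingers above 30 N or contact force between carriage and the arm above 30 N) or (contact force between start_key and the fingers above 30 N or contact force between start_key and the arm above 30 N)).
It fails at once if the black air key is turned by more than 0.2 rad (value of joint air_key above 0.2 rad).
It fails at once if the tool holder, bin or wrench is moved by more than 30 mm (distance of any of holder, bin, wrench from where it was at the start of the episode above 0.03 m).
It also fails if it takes over 51 s, if anything falls off the work surface, if the arm or the gripper's body presses on something with over 40 N, if the wrist force passes 120 N, or if a joint passes its speed limit or range.

### The arm

A 6-joint arm with a two-finger parallel gripper is mounted at the origin on the work surface. World frame = base frame: x ahead of the robot, y to its left, z up, the work surface at z = 0. Lengths are in m, angles in degrees, forces in N, time in s.
With the tool pointing down it reaches from about 0.25 to 0.725 m from the base axis. Payload 9.7 kg.
Tool frame: the origin (TCP) lies at the very end of the fingers, on their centre line; the grasp point (between the pads) lies 19 mm behind it; z points along the fingers, y is the direction in which the jaws open and shut (so a half turn about z gives the same grasp; the last joint's range is limited). The gripper opens to 85 mm and grips with 20 to 120 N. Pads are 22 mm wide; open, the fingers measure 114 mm over their backs; the gripper's body (76 mm by 85 mm) begins 54 mm behind the grasp point. The pads swing forward as they close: fully open they stand 13 mm farther back than shut.
Start: joints at [76.776, 4.979, 10.078, 95.1, 0, 90], TCP at [0.126, 0.535, 0.231] pointing down, gripper open.
Joint ranges: [-179.16, 179.16], [-48.56, 103.87], [-65.8, 70.77], [-126.05, 130.52], [-82.76, 87.17], [-180, 180]. Speed limits (degrees/s): [127.2, 127.2, 147.25, 180, 180, 180].

### API

Orientations are given as [roll, pitch, yaw] about the fixed x, y, z axes, in that order (R = Rz(yaw) Ry(pitch) Rx(roll)).
In Python, from workcell import bot, camera, ticket gives the robot as it stands.
- The arm moves only by the shell command python3 -m jog 'ROWS' [FORCE]. ROWS is a JSON object of lists of equal length, an entry for each row: "turn": the turn, a rotation vector about the world's x, y, z each as a share of 8 degrees, from -1 to 1, a list of three; "delta_pos": the shift along the world's x, y, z each as a share of 50 mm, from -1 to 1, a list of three; "hand": the opening, from -1 (shut) to 1 (fully open). A call has exactly 10 rows; each row shifts and turns the commanded pose from where the row before left it; what a row does not reach is not made up. A row lasts 1/10 s, in which the tool goes at most 50 mm and 8.59 degrees, less where a joint would pass 70% of its speed; a pose out of reach is approached as far as the arm can. A call with a number of a shift or a turn outside -1 to 1 is refused whole. A call with a gripper value outside its range is refused whole. The fingers move at their own pace and stop on an object; FORCE is the grip in N (left out, the last holds). Time passes only in rows, so rows that do not move let the fingers close, or fill a call up. It gives the time, the measured TCP pose, the force and the opening at its end, in the units of the state.
- bot.get_obs(): the state, without advancing time (a new reading comes with each control period).
- camera(name): name is "side" or "top" or "wrist"; returns a dict with "frame" (400x640x3 uint8, red, green, blue), "range_z" (400x640 float32, m along the optical axis (not along the pixel's ray), 0 where there is no reading), "fx", "fy", "cx", "cy" (pixels), "extrinsics" (4x4, takes a point from world to camera coordinates); the wrist camera has in their place "mount" (4x4, takes a point from camera to tool coordinates, whose origin is the TCP and whose axes are the flange's). Camera axes: x right, y up, looking along -z (the intrinsics and any distortion apply to the point x, -y, -z); pixel columns grow to the right and rows downward; lengths in m; the calibration is good to about 2 mm. A picture is of the moment at which its call begins: read the wrist's pose just before it.
- ticket.job_done(): hands the job in, once; it reports no verdict.
The state is a dict: "time": time; "q": joint angles; "qd": joint speeds; "joint_efforts": joint torques, N m; "ee_pos": TCP position; "tcp_rot": TCP orientation; "wrist_force": force on the tool from outside, world axes, zero at the start; "torque": the same for the moment, N m; "opening": finger opening in m.
Only numpy, scipy, OpenCV 4.12 (cv2) and the standard library are available. Lean on these libraries where they do the work, as an engineer would, in place of code of your own. Each camera call takes 0.05 s, during which the arm holds its last target.

## Working session

There is one attempt and no reset: what is moved stays moved. The work goes in short steps, Python scripts to look and compute and a shell command to move; the robot and the scene stay as the last step left them, time stands still between calls to the robot, and variables do not carry over. Pictures are saved under pics/ and viewed, and the job is handed in when it is done.

```bash
mkdir -p pics; ls; python3 - <<'E'
from workcell import bot,camera
import cv2,numpy as np
o=bot.get_obs();print(o)
for n in ("side","top","wrist"):
    c=camera(n);cv2.imwrite(f"pics/a_{n}.png",c["frame"][:,:,::-1])
    print(n,c["fx"],c["fy"],c["cx"],c["cy"],c.keys());print(np.round(c.get("extrinsics",c.get("mount")),4))
    np.savez(f"a_{n}.npz",**{k:v for k,v in c.items() if v is not None})
E
```

```text
pics
{'time': 0.0, 'q': array([7.67766299e+01, 5.01112667e+00, 1.00322138e+01, 9.50999063e+01,
       5.69843386e-04, 9.00002359e+01]), 'qd': array([ 0.13313002,  0.01795912, -0.046039  ,  0.01585821,  0.00050681,
       -0.09220712]), 'joint_efforts': array([ 1.54923328e-03, -5.20388210e+01,  4.64804363e+01,  1.62695500e-02,
        7.99039231e-05, -1.63815832e-05]), 'ee_pos': array([0.12575244, 0.53517869, 0.23056276]), 'tcp_rot': array([-1.79921181e+02, -5.69518367e-04,  1.66776393e+02]), 'wrist_force': array([ 0.25656401, -0.17208618, -0.46772456]), 'torque': array([-0.04069665, -0.03056338,  0.00908454]), 'opening': 0.08555374208201764}
side 364.64519880507993 364.64519880507993 321.45068829180497 199.99542987058385 dict_keys(['frame', 'range_z', 'fx', 'fy', 'cx', 'cy', 'extrinsics'])
[[ 0.991  -0.1338 -0.0109 -0.5567]
 [ 0.11    0.7626  0.6375 -0.1891]
 [-0.077  -0.6329  0.7704 -0.8589]
 [ 0.      0.      0.      1.    ]]
top 453.765339307061 453.765339307061 319.988339825678 203.22138526922978 dict_keys(['frame', 'range_z', 'fx', 'fy', 'cx', 'cy', 'extrinsics'])
[[ 0.0133 -0.9999 -0.0053  0.1185]
 [ 0.9944  0.0127  0.1045 -0.568 ]
 [-0.1044 -0.0066  0.9945 -1.1686]
 [ 0.      0.      0.      1.    ]]
wrist 279.42842323260857 279.42842323260857 320.83244368581506 204.5749358846032 dict_keys(['frame', 'range_z', 'fx', 'fy', 'cx', 'cy', 'mount'])
[[ 9.000e-04  9.537e-01  3.006e-01  7.660e-02]
 [ 1.000e+00 -4.000e-04 -1.700e-03  1.500e-03]
 [-1.600e-03  3.006e-01 -9.537e-01 -1.428e-01]
 [ 0.000e+00  0.000e+00  0.000e+00  1.000e+00]]
```

View pics/a_top.png

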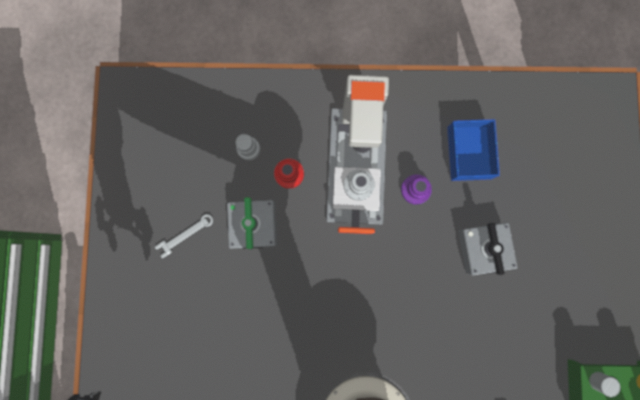

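View pics/a_side.png

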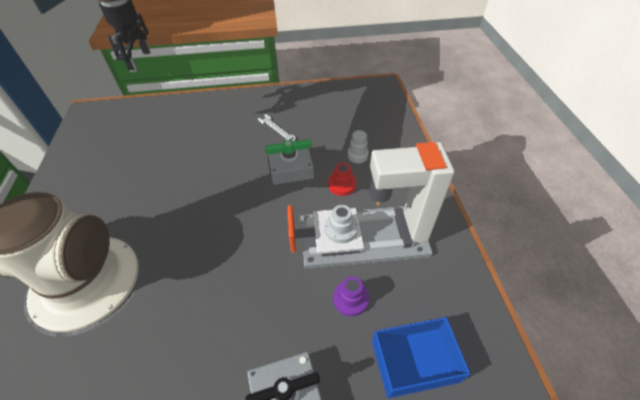

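The top view shows the orange paddle at (357,231), the orange cap on the station arm (a decoy) at (368,90), the steel flange at (360,183), and red and purple look-alikes at (289,173) and (417,189). The green key is at (249,222) and the black key at (492,249). I'll measure these next.

```bash
cat > h.py <<'E'
import numpy as np,cv2
from workcell import bot,camera
def ray(c,u,v):
    E=np.asarray(c["extrinsics"]);R=E[:3,:3];t=E[:3,3]
    d=np.array([(u-c["cx"])/c["fx"],-(v-c["cy"])/c["fy"],-1.0])
    return -R.T@t, R.T@d
def onz(c,u,v,z):
    o,d=ray(c,u,v);return o+d*(z-o[2])/d[2]
def cloud(c):
    E=np.asarray(c["extrinsics"]);R=E[:3,:3];t=E[:3,3]
    v,u=np.mgrid[0:400,0:640];z=c["range_z"]
    p=np.stack([(u-c["cx"])/c["fx"]*z,-(v-c["cy"])/c["fy"]*z,-z],-1)
    return (p-t)@R
def mask(c,lo,hi):
    h=cv2.cvtColor(c["frame"],cv2.COLOR_RGB2HSV);return cv2.inRange(h,np.array(lo),np.array(hi))
def comps(m,mn=30):
    n,l,s,ce=cv2.connectedComponentsWithStats(m)
    return [(l==i,s[i],ce[i]) for i in range(1,n) if s[i,4]>=mn]
ORANGE=((4,150,90),(16,255,255));GREEN=((55,100,40),(85,255,255))
E
python3 - <<'E'
from h import *
for n in ("top","side"):
    c=dict(np.load(f"a_{n}.npz"));P=cloud(c)
    for nm,r in (("orange",ORANGE),("green",GREEN)):
        for m,s,ce in comps(mask(c,*r),60):
            p=P[m&(c["range_z"]>0)]
            if s[4]>1500 or len(p)<10: continue
            print(n,nm,s,ce.round(1),"med",np.median(p,0).round(3),"lo",np.percentile(p,3,0).round(3),"hi",np.percentile(p,97,0).round(3))
            rect=cv2.minAreaRect(np.argwhere(m)[:,::-1].astype(np.float32));print(rect)
c=dict(np.load("a_top.npz"));P=cloud(c)
for u,v in [(360,183),(368,100),(252,212),(235,212),(247,147),(289,173),(417,189),(472,150),(492,249),(185,235)]:
    print((u,v),P[v,u].round(3))
img=c["frame"][:,:,::-1]
cv2.imwrite("pics/b1.png",cv2.resize(img[60:260,310:430],None,fx=3,fy=3,interpolation=cv2.INTER_CUBIC))
cv2.imwrite("pics/b2.png",cv2.resize(img[180:270,210:300],None,fx=5,fy=5,interpolation=cv2.INTER_CUBIC))
E
```

```text
top orange [351  82  33  18 534] [367.2  90.3] med [0.787 0.026 0.275] lo [ 0.769 -0.006  0.272] hi [0.804 0.058 0.277]
((367.25, 90.25), (31.969797134399414, 16.810205459594727), 2.4895529747009277)
top orange [339 227  36   7 170] [356.1 230.2] med [0.494 0.036 0.101] lo [ 0.488 -0.004  0.076] hi [0.499 0.075 0.105]
((356.4710998535156, 230.13507080078125), (35.100120544433594, 4.949435234069824), 2.602562189102173)
top green [242 198  13  51 295] [248.4 222.5] med [0.508 0.303 0.095] lo [0.451 0.291 0.086] hi [0.568 0.314 0.099]
((248.0, 223.0), (50.0, 12.0), 90.0)
top green [  0 238  15 117 652] [  3.2 277.9] med [ 0.349  1.248 -0.405] lo [ 0.119  1.241 -0.419] hi [ 0.468  1.256 -0.368]
((6.999999046325684, 296.0), (13.999998092651367, 115.99998474121094), 0.0)
top green [ 43 241  17 126 976] [ 51.3 305.5] med [ 0.195  1.246 -0.699] lo [-0.026  1.241 -0.73 ] hi [ 0.447  1.251 -0.669]
((51.33406066894531, 303.7125549316406), (8.949864387512207, 125.47261810302734), 4.289153575897217)
top green [ 580  363   60   37 1288] [611.1 381.8] med [ 0.135 -0.607  0.069] lo [ 0.092 -0.656  0
[... 809 characters left out ...]
089] lo [0.45  0.288 0.071] hi [0.568 0.307 0.097]
((287.63848876953125, 146.99232482910156), (12.25887393951416, 45.319007873535156), 86.8201675415039)
side green [  0 153  29  46 451] [ 11.9 177.6] med [-0.695  0.788 -0.392] lo [-0.703  0.713 -0.446] hi [-0.688  0.836 -0.282]
((10.034475326538086, 173.08621215820312), (44.75257873535156, 25.997346878051758), 68.19859313964844)
(360, 183) [0.608 0.028 0.118]
(368, 100) [0.766 0.024 0.272]
(252, 212) [0.539 0.302 0.051]
(235, 212) [0.539 0.346 0.051]
(247, 147) [0.703 0.314 0.085]
(289, 173) [0.639 0.206 0.072]
(417, 189) [ 0.603 -0.123  0.066]
(472, 150) [ 0.721 -0.288  0.   ]
(492, 249) [ 0.452 -0.3    0.096]
(185, 235) [0.479 0.486 0.009]
```

```bash
python3 -m jog --help 2>&1 | head -20
```

```text
invalid input: not JSON, or not a number
```

View pics/b1.png

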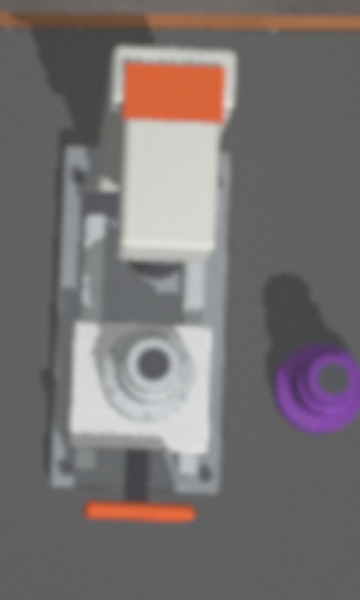

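View pics/b2.png

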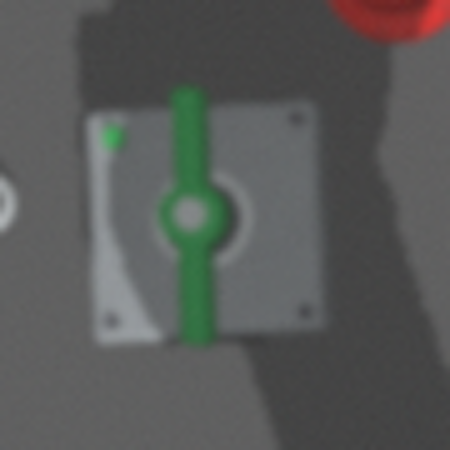

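```bash
python3 - <<'E'
from h import *
for n in ("top","side"):
    c=dict(np.load(f"a_{n}.npz"));P=cloud(c)
    # station direction: paddle top face line fit, arm top rectangle, plate
    X=P.reshape(-1,3);ok=(c["range_z"].reshape(-1)>0)
    def sel(z0,z1,x0,x1,y0,y1):
        return X[ok&(X[:,2]>z0)&(X[:,2]<z1)&(X[:,0]>x0)&(X[:,0]<x1)&(X[:,1]>y0)&(X[:,1]<y1)]
    for nm,b in (("armtop",(.26,.285,.5,.9,-.1,.15)),("paddletop",(.097,.108,.47,.52,-.05,.12)),("bed",(.012,.026,.45,.9,-.1,.15)),("flangetop",(.11,.126,.52,.7,-.05,.1)),("greenwing",(.09,.102,.4,.6,.25,.36)),("greenbox",(.044,.056,.4,.6,.2,.4)),("blackwing",(.09,.102,.36,.53,-.38,-.22)),("plate",(.046,.054,.5,.7,-.08,.12))):
        p=sel(*b)
        if len(p)<10: print(n,nm,len(p));continue
        r=cv2.minAreaRect(p[:,:2].astype(np.float32)*1000);print(n,nm,len(p),np.round(r[0],1),np.round(r[1],1),round(r[2],2))
E
```

```text
top armtop 2363 [748.7  26.2] [151.   89.4] 0.11
top paddletop 164 [494.5  36.9] [86.6 12.1] 88.1
top bed 2385 [670.2   1.4] [207.8 310.5] 88.08
top flangetop 254 [611.9  27.6] [42.9 42.5] 58.57
top greenwing 382 [509.5 305.9] [ 32.1 126.8] 85.23
top greenbox 1641 [508.5 306.2] [119.8 120.5] 3.83
top blackwing 391 [ 453.3 -310.4] [125.6  31.4] 0.78
top plate 1181 [581.4  33.4] [119.8 156.3] 87.77
side armtop 2193 [748.2  22.9] [ 90.1 149.7] 89.54
side paddletop 158 [495.1  33.6] [89.1 11.5] 86.47
side bed 2659 [670.5   0.9] [205.3 309.4] 88.21
side flangetop 276 [612.4  24.4] [42.6 43.1] 12.18
side greenwing 253 [508.4 304.2] [ 33.8 126.5] 87.74
side greenbox 750 [510.4 283. ] [120.   79.4] 4.48
side blackwing 868 [ 453.5 -314.8] [128.5  32.3] 1.31
side plate 1110 [580.4  30.8] [121.7 158.9] 88.25
```

The crops confirm the choices. The upright orange plate at (357,231) is the paddle, with its face near (0.488, 0.035) and a station yaw of about -1.9°. The green wing is at (249,222), centred at (0.509, 0.305) and lying along about +3.8°, so it is at rest. I'll move in front of the paddle with the gripper shut.

```bash
python3 -m jog '{"delta_pos":[[0.3,-0.5,0],[0.3,-0.5,0],[0.3,-0.5,0],[0.3,-0.5,0],[0.3,-0.5,0],[0.3,-0.5,0],[0.3,-0.5,0],[0.3,-0.5,0],[0.3,-0.5,0],[0.3,-0.5,0]],"turn":[[0,0,0.07],[0,0,0.07],[0,0,0.07],[0,0,0.07],[0,0,0.07],[0,0,0.07],[0,0,0.07],[0,0,0.07],[0,0,0.07],[0,0,0.07]],"hand":[-1,-1,-1,-1,-1,-1,-1,-1,-1,-1]}' 40
python3 -m jog '{"delta_pos":[[0.3,-0.5,0],[0.3,-0.5,0],[0.3,-0.5,0],[0.3,-0.5,0],[0.3,-0.5,0],[0.3,-0.5,0],[0.3,-0.5,0],[0.3,-0.5,0],[0.3,-0.5,0],[0.3,-0.5,0]],"turn":[[0,0,0.07],[0,0,0.07],[0,0,0.07],[0,0,0.07],[0,0,0.07],[0,0,0.07],[0,0,0.07],[0,0,0.07],[0,0,0.07],[0,0,0.07]],"hand":[-1,-1,-1,-1,-1,-1,-1,-1,-1,-1]}'
```

```text
time: 1.15
ee_pos: [0.2762, 0.2843, 0.2312]
tcp_rot: [-180.0, -0.0, 172.4]
wrist_force: [0.3, -0.2, -0.1]
opening: -0.0
time: 2.15
ee_pos: [0.4262, 0.0342, 0.2312]
tcp_rot: [180.0, -0.0, 178.0]
wrist_force: [1.0, 0.1, -0.4]
opening: 0.0
```

```bash
python3 -m jog '{"delta_pos":[[0,0,-0.4],[0,0,-0.4],[0,0,-0.4],[0,0,-0.4],[0,0,-0.4],[0,0,-0.4],[0,0,-0.4],[0,0,-0.4],[0,0,-0.1],[0,0,0]],"turn":[[0,0,0],[0,0,0],[0,0,0],[0,0,0],[0,0,0],[0,0,0],[0,0,0],[0,0,0],[0,0,0],[0,0,0]],"hand":[-1,-1,-1,-1,-1,-1,-1,-1,-1,-1]}'
python3 - <<'E'
from h import *
for n in ("side",):
    c=camera(n);cv2.imwrite(f"pics/c_{n}.png",cv2.resize(c["frame"][100:300,200:440,::-1],None,fx=3,fy=3,interpolation=cv2.INTER_CUBIC))
E
```

```text
time: 3.15
ee_pos: [0.4253, 0.0354, 0.0658]
tcp_rot: [-180.0, -0.1, 178.0]
wrist_force: [0.3, 0.1, 0.2]
opening: -0.0002
```

View pics/c_side.png

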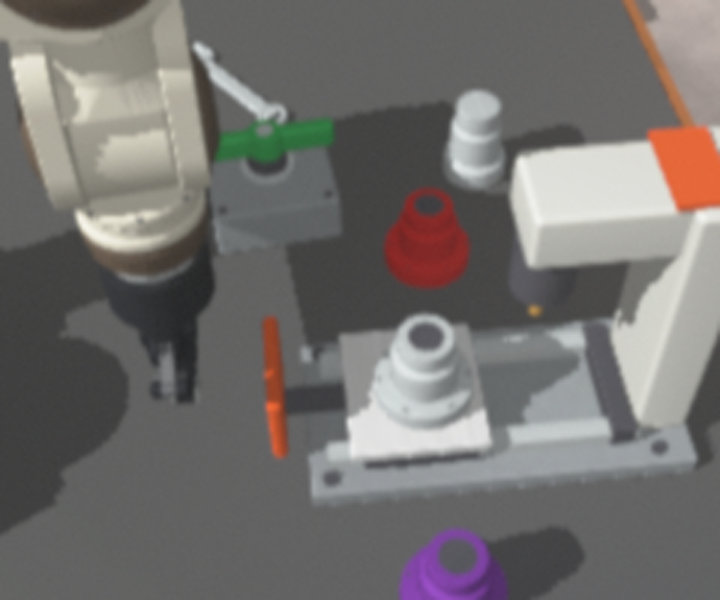

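The side crop shows the shut fingers at about (175,390), in front of the paddle at (272,385), with the flange standing on its plate. I'll close in slowly.

```bash
python3 -m jog '{"delta_pos":[[0.2,0,0],[0.2,-0.01,0],[0.2,0,0],[0.1,0,0],[0.05,0,0],[0.04,0,0],[0.04,0,0],[0.04,0,0],[0.04,0,0],[0.04,0,0]],"turn":[[0,0,0],[0,0,0],[0,0,0],[0,0,0],[0,0,0],[0,0,0],[0,0,0],[0,0,0],[0,0,0],[0,0,0]],"hand":[-1,-1,-1,-1,-1,-1,-1,-1,-1,-1]}'
python3 -m jog '{"delta_pos":[[0.04,0,0],[0.04,0,0],[0.04,0,0],[0.04,0,0],[0.04,0,0],[0.06,0,0],[0.08,0,0],[0.1,0,0],[0.1,-0.01,0],[0.1,0,0]],"turn":[[0,0,0],[0,0,0],[0,0,0],[0,0,0],[0,0,0],[0,0,0],[0,0,0],[0,0,0],[0,0,0],[0,0,0]],"hand":[-1,-1,-1,-1,-1,-1,-1,-1,-1,-1]}'
```

```text
time: 4.2
ee_pos: [0.4734, 0.0349, 0.0663]
tcp_rot: [180.0, 0.0, 178.0]
wrist_force: [0.7, -0.2, -0.5]
opening: 0.0001
time: 5.2
ee_pos: [0.5057, 0.0345, 0.0661]
tcp_rot: [180.0, -0.0, 178.0]
wrist_force: [-1.4, 0.0, -0.1]
opening: 0.0001
```

```bash
cat > look.py <<'E'
import sys
from h import *
tag=sys.argv[1]
c=camera("side");P=cloud(c)
cv2.imwrite(f"pics/{tag}.png",cv2.resize(c["frame"][100:300,200:440,::-1],None,fx=3,fy=3,interpolation=cv2.INTER_CUBIC))
for m,s,ce in comps(mask(c,*ORANGE),40):
    p=P[m&(c["range_z"]>0)];p=p[(p[:,2]>.09)&(p[:,2]<.11)&(p[:,0]>.45)]
    if len(p)>8: print("paddle top x",np.percentile(p[:,0],[5,50,95]).round(4),len(p))
X=P.reshape(-1,3);p=X[(X[:,2]>.112)&(X[:,2]<.126)&(X[:,0]>.54)&(X[:,0]<.74)&(abs(X[:,1]-.03)<.06)]
if len(p)>8: print("flange top",cv2.minAreaRect(p[:,:2].astype(np.float32)*1000),len(p))
print(bot.get_obs()["ee_pos"].round(4),bot.get_obs()["wrist_force"].round(1))
E
python3 look.py d1
```

```text
paddle top x [0.5163 0.5217 0.5256] 93
flange top ((639.5845336914062, 23.14775848388672), (42.42584991455078, 43.42091751098633), 33.068546295166016) 266
[0.5065 0.0345 0.0662] [-0.7 -0.5  0.6]
```

View pics/d1.png

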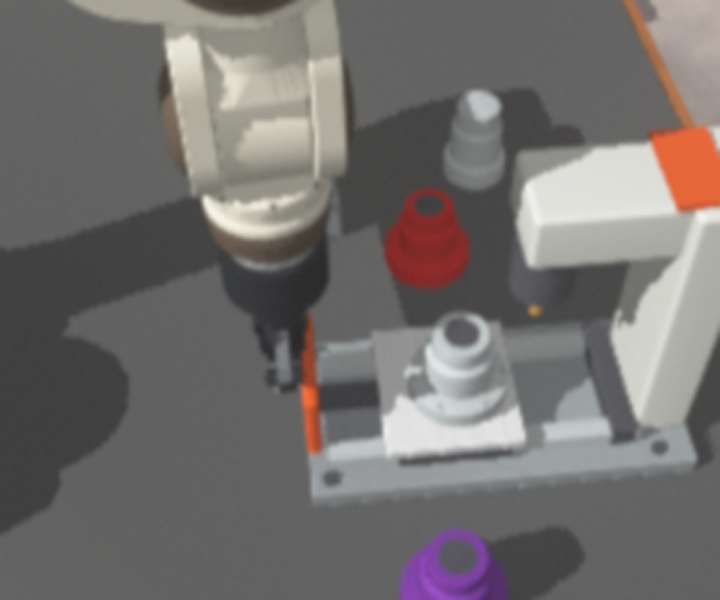

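The paddle and flange both moved 27 mm, so the flange is riding without slip. About 65 mm is left.

```bash
python3 -m jog '{"delta_pos":[[0.06,0,0],[0.1,0,0],[0.12,-0.01,0],[0.14,0,0],[0.14,-0.01,0],[0.14,-0.01,0],[0.12,0,0],[0.1,-0.01,0],[0.08,0,0],[0.06,0,0]],"turn":[[0,0,0],[0,0,0],[0,0,0],[0,0,0],[0,0,0],[0,0,0],[0,0,0],[0,0,0],[0,0,0],[0,0,0]],"hand":[-1,-1,-1,-1,-1,-1,-1,-1,-1,-1]}'
python3 look.py d2
```

```text
time: 6.25
ee_pos: [0.5586, 0.0323, 0.0662]
tcp_rot: [-180.0, -0.0, 178.0]
wrist_force: [-1.9, -0.4, 0.0]
opening: 0.0003
paddle top x [0.5691 0.5748 0.5783] 64
flange top ((629.3344116210938, 18.100372314453125), (170.85560607910156, 41.273345947265625), 3.2812793254852295) 265
[0.559  0.0323 0.0663] [ 0.3 -0.3 -0.3]
```

```bash
python3 -m jog '{"delta_pos":[[0.02,0,0],[0.02,0,0],[0.02,0,0],[0.02,0,0],[0.02,0,0],[0.02,0,0],[0.02,-0.01,0],[0.02,0,0],[0.02,0,0],[0,0,0]],"turn":[[0,0,0],[0,0,0],[0,0,0],[0,0,0],[0,0,0],[0,0,0],[0,0,0],[0,0,0],[0,0,0],[0,0,0]],"hand":[-1,-1,-1,-1,-1,-1,-1,-1,-1,-1]}'
python3 -m jog '{"delta_pos":[[0.01,0,0],[0.01,0,0],[0.01,0,0],[0.01,0,0],[0.01,0,0],[0.01,0,0],[0,0,0],[0,0,0],[0,0,0],[0,0,0]],"turn":[[0,0,0],[0,0,0],[0,0,0],[0,0,0],[0,0,0],[0,0,0],[0,0,0],[0,0,0],[0,0,0],[0,0,0]],"hand":[-1,-1,-1,-1,-1,-1,-1,-1,-1,-1]}'
```

```text
time: 7.3
ee_pos: [0.5675, 0.032, 0.0663]
tcp_rot: [180.0, 0.0, 178.0]
wrist_force: [-1.2, -0.0, -0.0]
opening: -0.0003
time: 8.3
ee_pos: [0.5701, 0.0319, 0.0663]
tcp_rot: [-180.0, -0.0, 178.0]
wrist_force: [-5.0, 1.8, 2.6]
opening: 0.0001
```

```bash
python3 -m jog '{"delta_pos":[[0.01,0,0],[0.01,0,0],[0,0,0],[0,0,0],[0,0,0],[0,0,0],[0,0,0],[0,0,0],[0,0,0],[0,0,0]],"turn":[[0,0,0],[0,0,0],[0,0,0],[0,0,0],[0,0,0],[0,0,0],[0,0,0],[0,0,0],[0,0,0],[0,0,0]],"hand":[-1,-1,-1,-1,-1,-1,-1,-1,-1,-1]}'
python3 look.py d3
```

```text
time: 9.3
ee_pos: [0.5701, 0.0319, 0.0662]
tcp_rot: [-180.0, -0.1, 178.0]
wrist_force: [-11.1, -0.0, 5.5]
opening: 0.0002
paddle top x [0.58   0.5849 0.5897] 54
flange top ((640.6688842773438, 23.265552520751953), (41.547969818115234, 169.0940704345703), 88.04232788085938) 264
[0.5701 0.0319 0.0663] [-10.9   0.9   5.9]
```

View pics/d3.png

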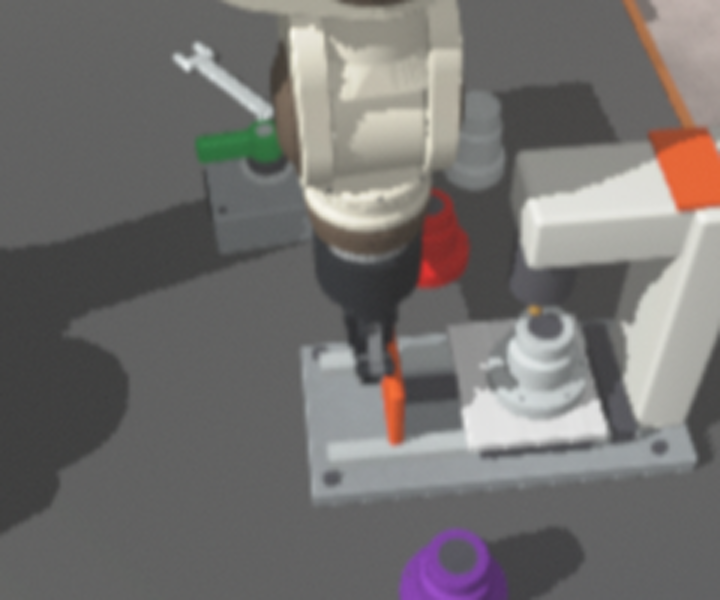

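The wrist reads 11 N against the stop. The plate at (530,385) touches the dark end stop, and the flange stands under the stylus at (535,310). Now I'll back off gently and go toward the start key.

```bash
python3 -m jog '{"delta_pos":[[-0.02,0,0],[-0.04,0,0],[-0.12,0,0],[-0.4,0,0],[-0.4,0,0.3],[-0.4,0,0.3],[-0.4,0.2,0.3],[-0.4,0.4,0.38],[0,0.6,0],[0,0.6,0]],"turn":[[0,0,0],[0,0,0],[0,0,0],[0,0,0],[0,0,0.12],[0,0,0.12],[0,0,0.12],[0,0,0.12],[0,0,0.12],[0,0,0.12]],"hand":[-1,-1,-1,-1,-1,-1,-1,-1,-1,-1]}'
python3 - <<'E'
from h import *
o=bot.get_obs();print(o["q"].round(1))
c=camera("top");P=cloud(c);np.savez("e_top.npz",**c)
cv2.imwrite("pics/e1.png",cv2.resize(c["frame"][60:260,200:430,::-1],None,fx=3,fy=3,interpolation=cv2.INTER_CUBIC))
X=P.reshape(-1,3)
for nm,b in (("paddle",(.097,.108,.55,.62,-.05,.12)),("plate",(.046,.054,.58,.8,-.08,.12)),("flange",(.11,.126,.65,.76,-.05,.1)),("flangefoot",(.06,.075,.62,.8,-.06,.1))):
    p=X[(X[:,2]>b[0])&(X[:,2]<b[1])&(X[:,0]>b[2])&(X[:,0]<b[3])&(X[:,1]>b[4])&(X[:,1]<b[5])]
    if len(p)>5: print(nm,len(p),cv2.minAreaRect(p[:,:2].astype(np.float32)*1000))
E
```

```text
time: 10.35
ee_pos: [0.4624, 0.1226, 0.1315]
tcp_rot: [180.0, 0.2, -176.3]
wrist_force: [0.7, -0.1, -0.3]
opening: 0.0004
[ 14.9  -5.8 -11.7  84.   -0.   11.1]
paddle 157 ((586.1806640625, 32.50306701660156), (87.27619171142578, 12.338420867919922), 87.80287170410156)
plate 1010 ((681.514404296875, 30.02051544189453), (119.68452453613281, 202.83372497558594), 87.88894653320312)
flange 16 ((685.4613647460938, 25.273334503173828), (29.953012466430664, 5.96938419342041), 86.05430603027344)
flangefoot 275 ((723.6265258789062, 48.86723709106445), (141.41653442382812, 70.00066375732422), 42.659786224365234)
```

View pics/e1.png

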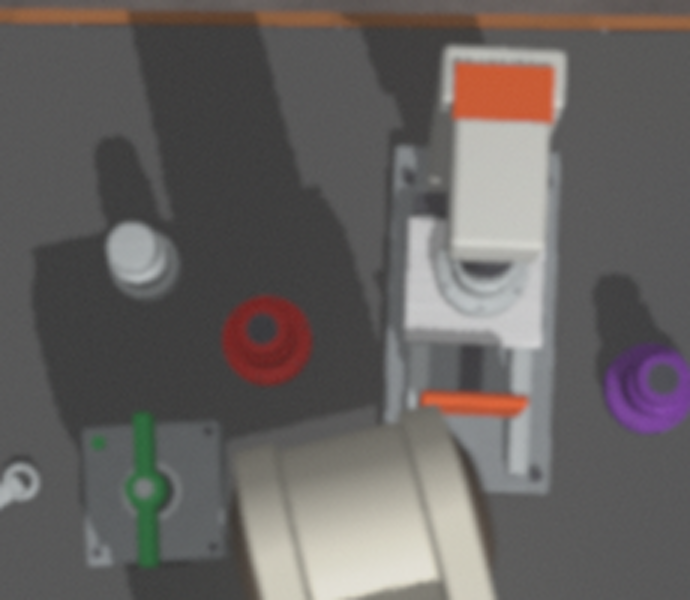

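The top view shows the paddle at (473,404), now 92 mm further in than at the start, with the flange at (482,275) under the head. The green bar at (146,490) is still at rest. Next, go beside the bar's near end and lower.

```bash
python3 -m jog '{"delta_pos":[[0,0.6,0],[0,0.6,0],[0,0.6,0],[0,0.5,0],[0,0.3,-0.1],[0,0.1,-0.25],[0,0,-0.3],[0,0,-0.3],[0,0,-0.12],[0,0,0]],"turn":[[0,0,0],[0,0,0],[0,0,0],[0,0,0],[0,0,0],[0,0,0],[0,0,0],[0,0,0],[0,0,0],[0,0,0]],"hand":[-1,-1,-1,-1,-1,-1,-1,-1,-1,-1]}'
python3 - <<'E'
from h import *
print(bot.get_obs()["q"].round(1))
c=camera("side")
cv2.imwrite("pics/f1.png",cv2.resize(c["frame"][90:240,200:400,::-1],None,fx=4,fy=4,interpolation=cv2.INTER_CUBIC))
c=camera("wrist")
cv2.imwrite("pics/f2.png",c["frame"][:,:,::-1])
E
```

```text
time: 11.4
ee_pos: [0.4617, 0.2558, 0.0753]
tcp_rot: [-179.9, -0.1, -176.3]
wrist_force: [-0.4, -0.4, 1.5]
opening: -0.0
[ 29.    1.9 -10.4  77.8  -0.   25.3]
```

View pics/f1.png

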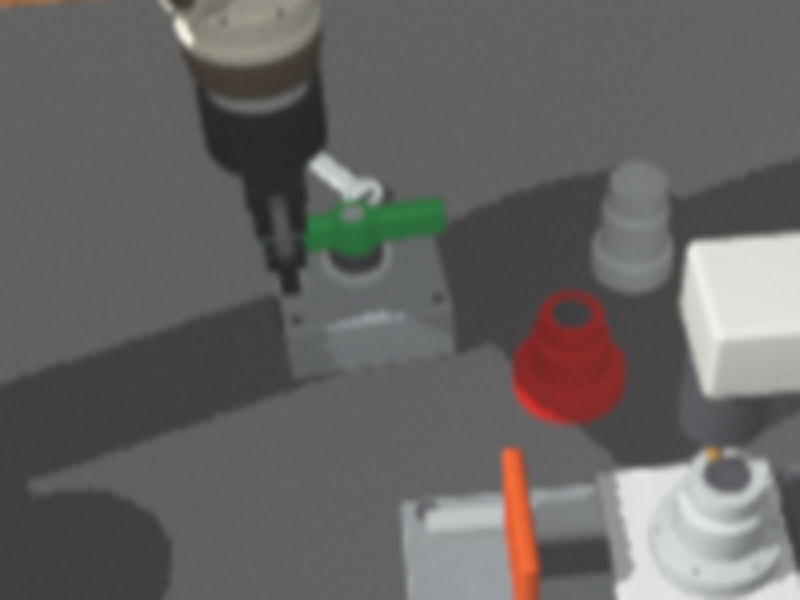

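View pics/f2.png

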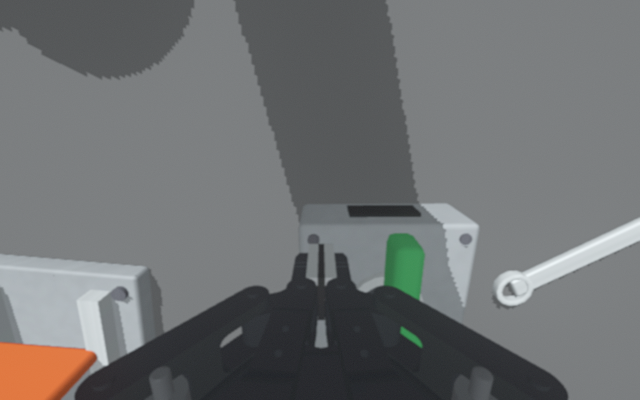

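The wrist view shows the shut fingers at (320,270), to the left of the bar's near end at (403,265). The side view agrees: the fingers are on the trailing (-y) side. I'll work out the arc.

```bash
python3 - <<'E'
import numpy as np
K=np.array([.509,.305]);r,d,b=.048,.023,183.8
a=lambda t:np.array([np.cos(np.radians(t)),np.sin(np.radians(t))])
prev=np.array([.4617,.2558])
for th in list(range(0,69,5))+[68.8]:
    p=K+r*a(b-th)-d*a(b-90-th)
    print(th,p.round(4),((p-prev)/.05).round(2));prev=p
E
```

```text
0 [0.4626 0.2789] [0.02 0.46]
5 [0.4605 0.283 ] [-0.04  0.08]
10 [0.4588 0.2873] [-0.03  0.09]
15 [0.4574 0.2918] [-0.03  0.09]
20 [0.4565 0.2963] [-0.02  0.09]
25 [0.4559 0.3009] [-0.01  0.09]
30 [0.4558 0.3056] [-0.    0.09]
35 [0.456  0.3102] [0.01 0.09]
40 [0.4567 0.3148] [0.01 0.09]
45 [0.4577 0.3193] [0.02 0.09]
50 [0.4592 0.3237] [0.03 0.09]
55 [0.461 0.328] [0.04 0.09]
60 [0.4632 0.3321] [0.04 0.08]
65 [0.4657 0.336 ] [0.05 0.08]
68.8 [0.4679 0.3388] [0.04 0.06]
```

```bash
python3 -m jog '{"delta_pos":[[0.01,0.2,0],[0.01,0.15,0],[0,0.08,0],[0,0.03,0],[-0.04,0.08,0],[-0.03,0.09,0],[-0.03,0.09,0],[-0.02,0.09,0],[-0.01,0.09,0],[0,0.09,0]],"turn":[[0,0,0],[0,0,0],[0,0,0],[0,0,0],[0,0,-0.625],[0,0,-0.625],[0,0,-0.625],[0,0,-0.625],[0,0,-0.625],[0,0,-0.625]],"hand":[-1,-1,-1,-1,-1,-1,-1,-1,-1,-1]}'
cat > key.py <<'E'
import sys
from h import *
o=bot.get_obs();print(o["ee_pos"].round(4),o["wrist_force"].round(1),o["torque"].round(2),o["q"][5].round(1))
for n in ("top","side"):
    c=camera(n);P=cloud(c)
    cr=c["frame"][170:270,190:310] if n=="top" else c["frame"][100:200,230:350]
    cv2.imwrite(f"pics/{sys.argv[1]}_{n}.png",cv2.resize(cr[:,:,::-1],None,fx=5,fy=5,interpolation=cv2.INTER_CUBIC))
    p=P[(mask(c,(50,80,25),(90,255,255))>0)&(c["range_z"]>0)]
    p=p[(abs(p[:,0]-.509)<.09)&(abs(p[:,1]-.305)<.09)&(p[:,2]>.088)&(p[:,2]<.105)]
    if len(p)>10:
        q=(p[:,:2]-[.509,.305]);q=q[np.hypot(*q.T)>.022]   # bar points, fold to line
        if len(q)<8: print(n,"few",len(q));continue
        a=np.arctan2(q[:,1],q[:,0]);ang=np.degrees(np.angle(np.exp(2j*a).mean())/2)
        print(n,len(q),"bar angle mod180",ang.round(1),"-> key deg",((3.8-ang+20)%180-20).round(1))
E
python3 key.py g1
```

```text
time: 12.5
ee_pos: [0.4568, 0.306, 0.0769]
tcp_rot: [-179.9, 0.0, 153.5]
wrist_force: [0.9, -4.5, 1.7]
opening: 0.0001
[0.4568 0.306  0.0769] [ 0.9 -4.5  1.7] [-0.91 -0.16 -0.03] 60.3
top 100 bar angle mod180 -27.4 -> key deg 31.2
side 113 bar angle mod180 -28.6 -> key deg 32.4
```

The key is at about 32°, close to the plan, with a 4.5 N force. I'll continue.

```bash
python3 -m jog '{"delta_pos":[[0.01,0.09,0],[0.01,0.09,0],[0.02,0.09,0],[0.03,0.09,0],[0.04,0.09,0],[0.04,0.08,0],[0.02,0.03,0],[0,0,0],[0,0,0],[0,0,0]],"turn":[[0,0,-0.625],[0,0,-0.625],[0,0,-0.625],[0,0,-0.625],[0,0,-0.625],[0,0,-0.625],[0,0,-0.25],[0,0,0],[0,0,0],[0,0,0]],"hand":[-1,-1,-1,-1,-1,-1,-1,-1,-1,-1]}'
python3 key.py g2
```

```text
time: 13.6
ee_pos: [0.4648, 0.3337, 0.0766]
tcp_rot: [-179.9, 0.0, 121.9]
wrist_force: [-2.5, -4.9, 1.4]
opening: -0.0001
[0.4648 0.3337 0.0766] [-2.5 -4.9  1.4] [-0.89  0.43 -0.05] 93.8
top 106 bar angle mod180 -58.4 -> key deg 62.2
side 112 bar angle mod180 -58.4 -> key deg 62.2
```

View pics/g2_side.png

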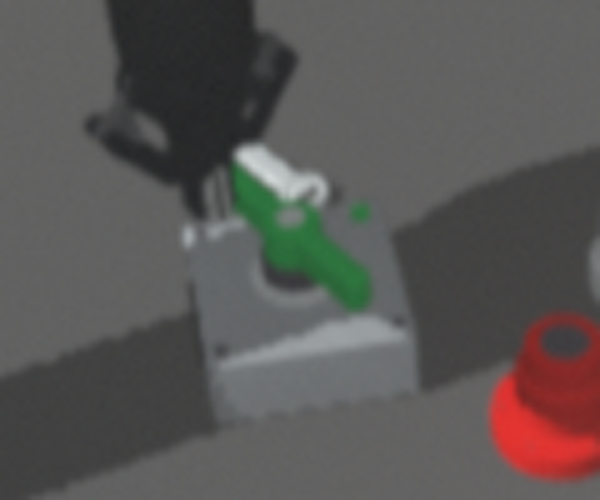

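The side crop shows the fingers at (215,200) on the bar, with the key at 62.2° of 68.8°. I'll turn the last bit slowly.

```bash
python3 -m jog '{"delta_pos":[[0.014,0.02,0],[0.014,0.02,0],[0.014,0.02,0],[0.014,0.02,0],[0.012,0.02,0],[0,0,0],[0,0,0],[0,0,0],[0,0,0],[0,0,0]],"turn":[[0,0,-0.16],[0,0,-0.16],[0,0,-0.16],[0,0,-0.16],[0,0,-0.16],[0,0,0],[0,0,0],[0,0,0],[0,0,0],[0,0,0]],"hand":[-1,-1,-1,-1,-1,-1,-1,-1,-1,-1]}'
python3 key.py g3
```

```text
time: 14.7
ee_pos: [0.4681, 0.3386, 0.0765]
tcp_rot: [-179.9, 0.0, 115.5]
wrist_force: [-3.1, -4.6, 1.1]
opening: 0.0001
[0.4681 0.3386 0.0765] [-3.1 -4.6  1.1] [-0.91  0.53 -0.05] 100.4
top 112 bar angle mod180 -64.7 -> key deg 68.5
side 107 bar angle mod180 -64.1 -> key deg 67.9
```

```bash
python3 -m jog '{"delta_pos":[[0.006,0.008,0],[0.006,0.008,0],[0.006,0.008,0],[0,0,0],[0,0,0],[0,0,0],[0,0,0],[0,0,0],[0,0,0],[0,0,0]],"turn":[[0,0,-0.05],[0,0,-0.05],[0,0,-0.05],[0,0,0],[0,0,0],[0,0,0],[0,0,0],[0,0,0],[0,0,0],[0,0,0]],"hand":[-1,-1,-1,-1,-1,-1,-1,-1,-1,-1]}'
python3 key.py g4
```

```text
time: 15.8
ee_pos: [0.4687, 0.3395, 0.0765]
tcp_rot: [-179.8, 0.1, 114.3]
wrist_force: [-4.8, -6.8, 2.2]
opening: 0.0002
[0.4687 0.3395 0.0765] [-4.8 -6.8  2.2] [-1.21  0.88 -0.1 ] 101.6
top 115 bar angle mod180 -65.5 -> key deg 69.3
side 106 bar angle mod180 -65.7 -> key deg 69.5
```

The force has risen from 5.6 to 8.3 N and the key reads 69.4°, so it is on its stop. I'll hold another second and check the carriage.

```bash
python3 -m jog '{"delta_pos":[[0,0,0],[0,0,0],[0,0,0],[0,0,0],[0,0,0],[0,0,0],[0,0,0],[0,0,0],[0,0,0],[0,0,0]],"turn":[[0,0,0],[0,0,0],[0,0,0],[0,0,0],[0,0,0],[0,0,0],[0,0,0],[0,0,0],[0,0,0],[0,0,0]],"hand":[-1,-1,-1,-1,-1,-1,-1,-1,-1,-1]}'
python3 key.py g5; python3 look.py g6
```

```text
time: 16.9
ee_pos: [0.4687, 0.3395, 0.0764]
tcp_rot: [-179.8, 0.1, 114.3]
wrist_force: [-5.2, -6.6, 2.9]
opening: -0.0003
[0.4687 0.3395 0.0764] [-5.2 -6.6  2.9] [-1.15  0.81  0.  ] 101.6
top 119 bar angle mod180 -65.6 -> key deg 69.4
side 112 bar angle mod180 -65.8 -> key deg 69.6
paddle top x [0.5806 0.5852 0.59  ] 153
flange top ((704.161865234375, 19.69900894165039), (43.22977066040039, 40.2350959777832), 0.6053920984268188) 246
[0.4687 0.3395 0.0764] [-3.7 -5.6  2.8]
```

View pics/g6.png

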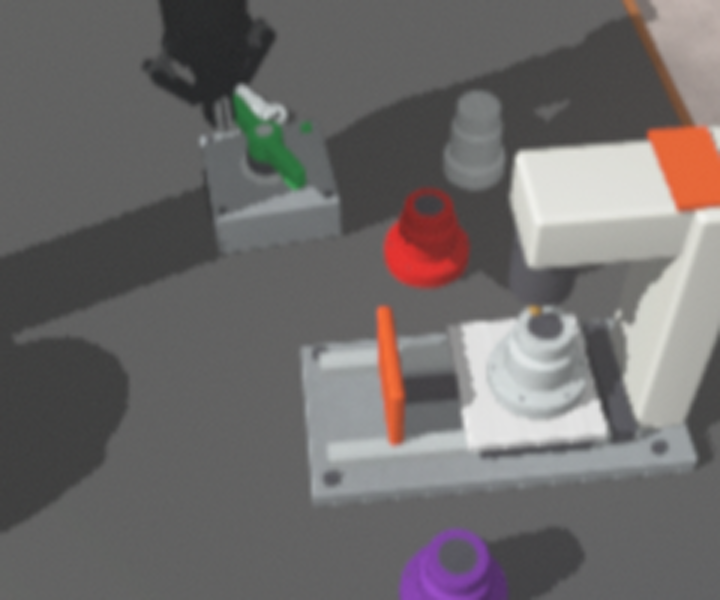

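View pics/g5_side.png

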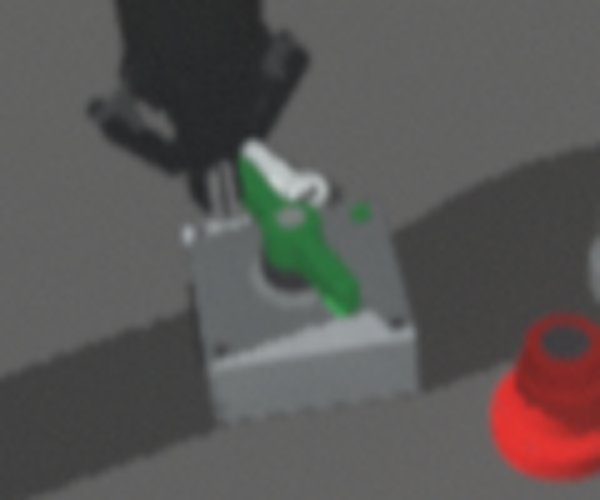

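The key has been held for about 2 s. The flange top at (545,325) is still under the stylus at (537,310), with its centre about 9 mm from the mark. I'll release by lifting straight up.

```bash
python3 -m jog '{"delta_pos":[[0,0,0.5],[0,0,0.8],[0,0,0.8],[0,0,0.5],[-0.4,0,0.2],[-0.5,0,0],[-0.4,0,0],[0,0,0],[0,0,0],[0,0,0]],"turn":[[0,0,0],[0,0,0],[0,0,0],[0,0,0],[0,0,0],[0,0,0],[0,0,0],[0,0,0],[0,0,0],[0,0,0]],"hand":[-1,-1,-1,-1,-1,-1,-1,-1,-1,-1]}'
python3 key.py h1; python3 look.py h2
python3 -m jog '{"delta_pos":[[0,0,0],[0,0,0],[0,0,0],[0,0,0],[0,0,0],[0,0,0],[0,0,0],[0,0,0],[0,0,0],[0,0,0]],"turn":[[0,0,0],[0,0,0],[0,0,0],[0,0,0],[0,0,0],[0,0,0],[0,0,0],[0,0,0],[0,0,0],[0,0,0]],"hand":[-1,-1,-1,-1,-1,-1,-1,-1,-1,-1]}'
python3 key.py h3; python3 - <<'E'
from h import *
c=camera("top");cv2.imwrite("pics/h4.png",c["frame"][:,:,::-1])
E
```

```text
time: 18.05
ee_pos: [0.4051, 0.3407, 0.2167]
tcp_rot: [180.0, -0.0, 114.2]
wrist_force: [-0.7, 0.3, 0.5]
opening: 0.0002
[0.4051 0.3407 0.2167] [-0.7  0.3  0.5] [ 0.02  0.02 -0.01] 105.9
top 200 bar angle mod180 4.2 -> key deg -0.4
side 139 bar angle mod180 4.0 -> key deg -0.2
paddle top x [0.5805 0.5851 0.5901] 155
flange top ((703.6141357421875, 20.375709533691406), (40.6135368347168, 41.94258499145508), 85.01136016845703) 245
[0.4051 0.3406 0.2165] [-0.  -0.1 -0.2]
time: 19.2
ee_pos: [0.4046, 0.3406, 0.2168]
tcp_rot: [180.0, -0.0, 114.1]
wrist_force: [0.3, -0.3, 0.5]
opening: 0.0001
[0.4046 0.3406 0.2168] [ 0.3 -0.3  0.5] [0.05 0.04 0.02] 106.0
top 192 bar angle mod180 4.1 -> key deg -0.3
side 144 bar angle mod180 4.0 -> key deg -0.2
```

View pics/h2.png

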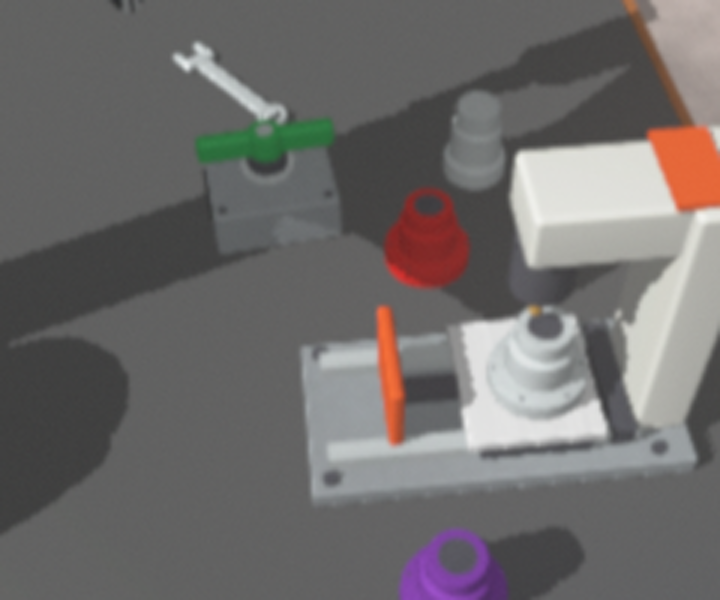

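View pics/h4.png

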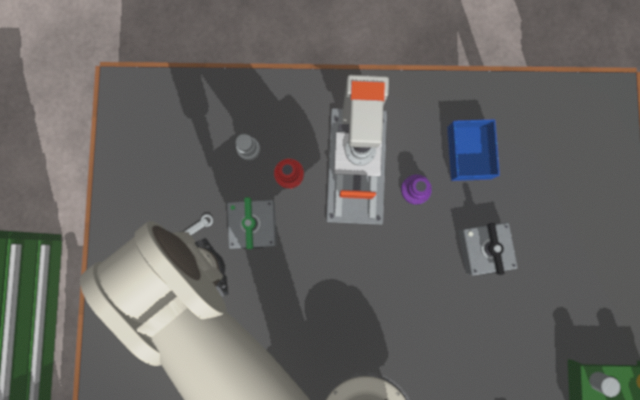

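The green key at (249,222) is back at rest. The carriage is home with the flange upright under the head at (360,150), the other things are where they were, and the arm is clear.

```bash
python3 -c "
from workcell import ticket
print(ticket.job_done())"
```

```text
the job is handed in; nothing more can be done
None
```

I pushed the orange paddle home with the shut fingers. Then I turned the green key clockwise to its stop, held it there for about 2 s, and lifted off so it sprang back. The job is handed in; it gave no verdict.

- **Carriage:** The paddle travelled about 91 mm from its start near 8 mm and came up against the end stop at about 11 N (12 N with the vertical part). After I backed off, its measured position had not changed. The top and side cameras differ by 1–3 mm, so I take "home" from the stop contact as well as from the pictures.
- **Flange:** It is upright on the plate, with its centre about 10 mm from the mark. It already sat about 8 mm forward of the plate's centre at the start and did not slip noticeably.
- **Green key:** It read 69.4–69.6° at the stop, against a nominal 68.8°, with about 9 N measured. After release it read -0.3° in both cameras.
- **Everything else:** The black key, holder, bin and wrench look unmoved in the last top view, though the arm hides part of the wrench there. The side view shows it whole. The arm stands clear, with about 0 N at the wrist.

No check failed. I only read the forces at the end of each one-second move, so I did not see any peaks in between.

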